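Put the long crystal from the specimen box on the display cradle

ROBOT

A 7-joint arm with a two-finger parallel gripper is mounted at the origin on the work surface. World frame = base frame: x ahead of the robot, y to its left, z up, the work surface at z = 0. Lengths are in m, angles in rad, forces in N, time in s.
With the tool pointing down it reaches from about 0.4 to 0.9 m from the base axis. Payload 5.5 kg.
Tool frame: the origin (TCP) lies between the finger pads; the fingertips stand 14 mm ahead of it and the grasp point (between the pads) lies 5 mm behind it (bot.tips_ahead is the distance from the TCP to the fingertips, in m); z points along the fingers, y is the line along which they close (so a half turn about z gives the same grasp; the last joint's range is limited). The gripper opens to 92 mm and grips with 3 to 60 N. Pads are 19 mm wide; open, the fingers measure 130 mm over their backs; the gripper's body (75 mm by 190 mm) begins 47 mm behind the grasp point.
Start: joints at [-0.948, 0.501, -0.427, 1.55, 0.221, 1.138, -0.21], TCP at [0.229, 0.608, 0.241] pointing down, gripper open.
Joint ranges: [-2.88, 2.88], [-0.31, 2.03], [-1.54, 1.56], [0.2, 2.42], [-1.41, 4.55], [0.19, 2.02], [-2.57, 2.57]. Speed limits (rad/s): [2.57, 2.57, 3.14, 3.14, 3.14, 3.14, 3.14].

INTERFACE

Orientations are given as [roll, pitch, yaw] about the fixed x, y, z axes, in that order (R = Rz(yaw) Ry(pitch) Rx(roll)).
In Python, from rig import bot gives the robot as it stands.
- The arm moves only by the shell command python3 -m jog 'ROWS' [OPENING]. ROWS is JSON, a list of rows, each a list of 6 numbers: the shift along the tool's x, y, z each as a share of 25 cm, from -1 to 1, then the turn, a rotation vector about the tool's x, y, z each as a share of 0.5 rad, from -1 to 1. In form: [[x, y, z, wx, wy, wz], ...]. A call has 1 to 20 rows; each row shifts and turns the commanded pose from where the row before left it, along the tool's axes as they then stand; what a row does not reach is not made up. A row lasts 1/12 s, in which the tool goes at most 41.7 mm and 7.16 degrees, less where a joint would pass 70% of its speed; a pose out of reach is approached as far as the arm can. A call with a number of a shift or a turn outside -1 to 1 is refused whole. A call with a gripper value outside its range is refused whole. OPENING is the opening, from 0 (shut) to 1 (fully open), set as the call begins (- or left out, the last holds). The fingers move at their own pace and stop on an object; the grip force is fixed at half the most. Time passes only in rows, so rows that do not move let the fingers close. It gives the time, the measured TCP pose, the force, the opening and the grip force at its end, in the units of the state.
- bot.get_obs(): the state, without advancing time (a new reading comes with each control period).
- bot.read_camera(name): name is "scene" or "top"; returns a dict with "image" (400x640x3 uint8, red, green, blue), "camera_matrix" (3x3 intrinsics, pixels), "position" and "attitude" of the camera in the world. Camera axes: x right, y down, z forward; pixel columns grow to the right and rows downward; lengths in m; the calibration is good to about 2 mm. A picture is of the moment at which its call begins. There is no depth.
- bot.hand_in(): hands the job in; it is judged then, once.
The state is a dict: "t": time; "joints": joint angles; "dq": joint speeds; "joint_torque": joint torques, N m; "tcp_pos": TCP position; "tcp_rot": TCP orientation; "ft_force": force on the tool from outside, world axes, zero at the start; "torque": the same for the moment, N m; "grip_width": finger opening in m; "grip_force": force on a finger pad.
Only numpy, scipy, OpenCV 4.12 (cv2) and the standard library are available. Lean on these libraries where they do the work, as an engineer would, in place of code of your own. Each camera call takes 0.05 s, during which the arm holds its last target. There are 200 camera calls.

TASK

Push the clear lid of the wooden specimen box fully open, take out the long crystal that has one pointed and one flat end (not the short one, nor the one pointed at both ends) and lay it lengthwise in the groove of the sloped wooden cradle, point uphill, with its flat end resting against the foot stop. Set it down gently, keep all the other stones in the box, and leave what else lies on the table where it is.

Things in the scene. Friction and masses are not known exactly. Their poses are not given: they have to be found in the camera images.
- crate: Open plywood specimen box, fixed, outside 286 (x) x 266 (y) x 63 mm high, walls and floor 8 mm thick, so the inner floor is 8 mm above its origin. Origin: centre of its underside; x points away from the robot at yaw 0. Along its two y sides runs a 6 mm wide guide strip, 12 mm higher than the walls.
- lid (a joint): Position of the clear lid, a 5 mm plate that slides along the crate's +x on top of the walls (lid underside 64 mm, top 69 mm above the crate's origin): 0 closed (covers the whole box), 0.2 m fully open. Stays where it is left, about 2 N to move. Starts 0 to 50 mm open.
- lid_cleat (a point): On the wooden cleat of the lid, at the middle of the cleat's robot-side face (the face to push), half-way up. The cleat is 140 mm long along crate y, 20 mm thick in x, 22 mm high, and stands on the lid's top, so this point is 11 mm above the lid's top and, with the lid closed, 135 mm from the crate's centre towards crate -x.
- crystal: The crystal to take: milky white eight-sided prism, 150 mm long in all, 40 mm across flats, about 0.4 kg, lying along its x axis on one of its flats. Flat end at x = -75 mm; straight prism up to x = +40 mm, then a pyramid to the point at x = +75 mm. Origin: mid-length, on its underside; its axis is 20 mm above. It starts in one of three side-by-side places in the box.
- crystal_base (a point): Centre of the crystal's flat end, on its axis.
- crystal_tip (a point): The crystal's point, on its axis.
- short_crystal: Same look and width, but 100 mm long with one point at its +x end; lies in the box. Origin: mid-length, underside.
- double_crystal: Same look and width, 145 mm long, pointed at both ends; lies in the box. Origin: mid-length, underside.
- pyrite_lump: Brassy lump of cubes, about 65 x 65 x 42 mm, in the far part of the box. Origin: centre of its underside.
- dark_lump: Dark stone, about 70 x 60 x 42 mm, in the far part of the box. Origin: centre of its underside.
- cradle: Sloped groove of the display stand. Origin: mid-width, where its floor meets the foot stop, 50 mm above the table; x points uphill (rising 0.32 rad), z square to the groove's floor. Floor x = 0 to 115 mm; 46 mm wide outside; side strips 7 mm high, inner faces at 45 degrees from 10 mm off the middle. Foot stop: x = -12 to 0 mm, 22 mm high. A crystal in place has its axis at z = 20 mm.
- stand: Fixed wooden display stand that carries the cradle. Origin: centre of the underside of its 210 x 120 x 14 mm foot board; x points to the cradle's uphill end. The cradle's origin is at (-70, 0, 50) mm.
- pyrite: Brassy lump of cubes, about 60 x 60 x 50 mm, alone on the table in front of the robot. Origin: underside.
- white_lump: White stone, about 130 x 100 x 85 mm, on the table at the right. Origin: underside.
- blue_lump: Blue-grey stone, about 90 x 80 x 50 mm, on the table at the left. Origin: underside.
- magnifier: Magnifying glass lying on the table at the left, lens 90 mm across, 100 mm handle towards its -x. Origin: lens centre, underside.

How it is judged:
On the way, in this order (a step that is already met when the one before it is completed fails the run):
1. the lid is pushed fully open (at least 170 of 200 mm) (value of joint lid above 0.17 m), for 0.2 s.
2. the long crystal is lifted out of the box (height (world z) of crystal above 0.09 m), for 0.1 s.
At the end, for the whole second after the job is handed in: The long crystal rests in the groove, point uphill, along it within 0.06 rad, flat end centred within 5 mm, down on the floor and at most 4 mm from the foot stop; the lid is open 170 mm or more; the four other stones are in the box (centres within 180 mm of its centre) (x of crystal_base in the frame of cradle between -0.003 and 0.004 m and y of crystal_base in the frame of cradle between -0.005 and 0.005 m and z of crystal_base in the frame of cradle between 0.016 and 0.025 m and angle between the x axis of crystal and the x axis of cradle, either way round below 0.06 rad and x of crystal_tip in the frame of cradle above 0.13 m and linear speed of crystal below 0.01 m/s and value of joint lid above 0.17 m and horizontal distance between each of short_crystal, double_crystal, pyrite_lump, dark_lump and crate below 0.18 m); the robot touches nothing.
It fails at once if the crystal is dropped (moves faster than 0.45 m/s, a fall of about 10 mm, while the fingers do not hold it) (linear speed of crystal above 0.45 m/s and contact force between the fingers and crystal below 0.5 N).
It fails at once if the crystal is banged onto the cradle (contact force over 60 N) (contact force between crystal and cradle above 60 N).
It fails at once if another stone leaves the box (its underside rises over the rim) (height (world z) of any of short_crystal, double_crystal, pyrite_lump, dark_lump above 0.07 m).
It fails at once if a stone or the magnifier on the table is moved by more than 40 mm (distance of any of pyrite, white_lump, blue_lump, magnifier from where it was at the start of the episode above 0.04 m).
It also fails if it takes over 61 s, if anything falls off the work surface, if the arm or the gripper's body presses on something with over 40 N, if the wrist force passes 120 N, or if a joint passes its speed limit or range.

## Working session

There is one attempt and no reset: what is moved stays moved. The work goes in short steps, Python scripts to look and compute and a shell command to move; the robot and the scene stay as the last step left them, time stands still between calls to the robot, and variables do not carry over. Pictures are saved under pics/ and viewed, at most 10 in all, crops included, and the job is handed in when it is done.

```bash
mkdir -p pics; ls; python3 - <<'E'
from rig import bot
import cv2,numpy as np
for n in("scene","top"):
    c=bot.read_camera(n);cv2.imwrite(f"pics/{n}0.png",c["image"][:,:,::-1])
    print(n,c["camera_matrix"],c["position"],c["attitude"])
o=bot.get_obs();print(o)
E
```

```text
pics
scene [[361.78697319   0.         321.78727987]
 [  0.         361.78697319 202.89649348]
 [  0.           0.           1.        ]] [0.79952589 0.45371629 0.91299495] [-2.57851704 -0.01227521  2.6928654 ]
top [[364.0380508    0.         323.3339972 ]
 [  0.         364.0380508  201.72498233]
 [  0.           0.           1.        ]] [ 0.40825952 -0.03228229  1.08385044] [-3.00239822  0.02706036 -1.57912418]
{'t': 0.1, 'joints': array([-0.94775695,  0.50175823, -0.42676137,  1.55134651,  0.22078715,
        1.13827867, -0.21029667]), 'dq': array([-9.66649187e-04, -1.11418603e-03, -6.68346875e-04, -1.99975470e-03,
       -3.35237331e-04, -8.00431347e-04,  2.03510554e-05]), 'joint_torque': array([-1.14446026e-02, -5.67870247e+01, -5.83861604e+00, -2.79909128e+01,
       -6.90338155e-02,  2.42770126e-02,  4.74952071e-05]), 'tcp_pos': array([0.22872677, 0.60778322, 0.23977493]), 'tcp_rot': array([-3.13984745e+00, -5.65545405e-05,  2.78175924e+00]), 'ft_force': array([-0.48891187, -0.45062256,  0.46022034]), 'torque': array([-0.0675099 , -0.01771753, -0.0139227 ]), 'grip_force': 0.0, 'grip_width': 0.09188291066179337}
```

View pics/top0.png

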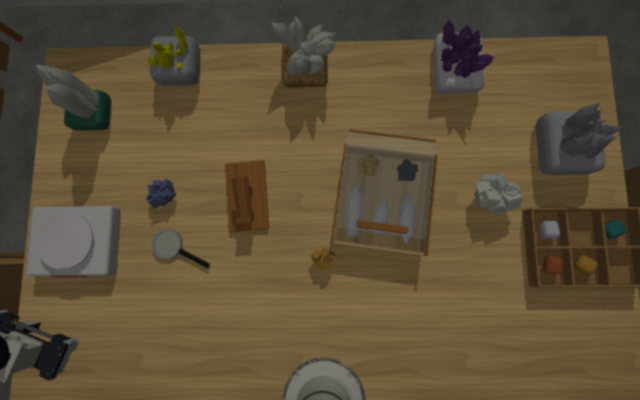

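View pics/scene0.png

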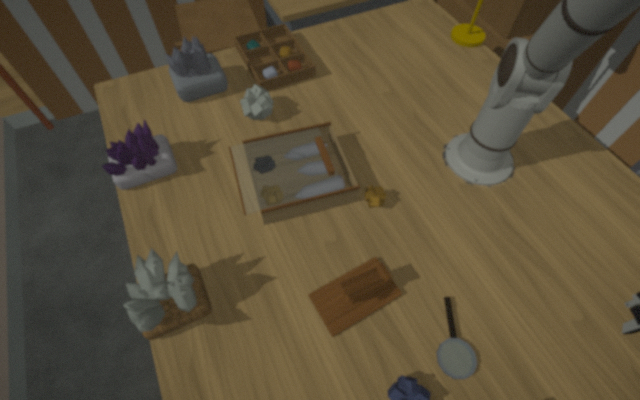

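The top view shows the box around (385,190), its orange cleat at (382,226), the stand at (247,196) and the table pyrite at (322,258). In the scene view the box is at (293,170) and the stand at (357,295). I'll zoom in on both.

```bash
python3 - <<'E'
import cv2,numpy as np
a=cv2.imread("pics/top0.png");b=cv2.imread("pics/scene0.png")
A=cv2.resize(a[120:270,215:445],(800,522),interpolation=cv2.INTER_CUBIC)
cv2.imwrite("pics/z1.png",cv2.convertScaleAbs(A,alpha=1.5))
B=cv2.resize(b[115:340,225:415],(506,600),interpolation=cv2.INTER_CUBIC)
cv2.imwrite("pics/z2.png",cv2.convertScaleAbs(B,alpha=1.5))
E
```

```text
(no output)
```

View pics/z1.png

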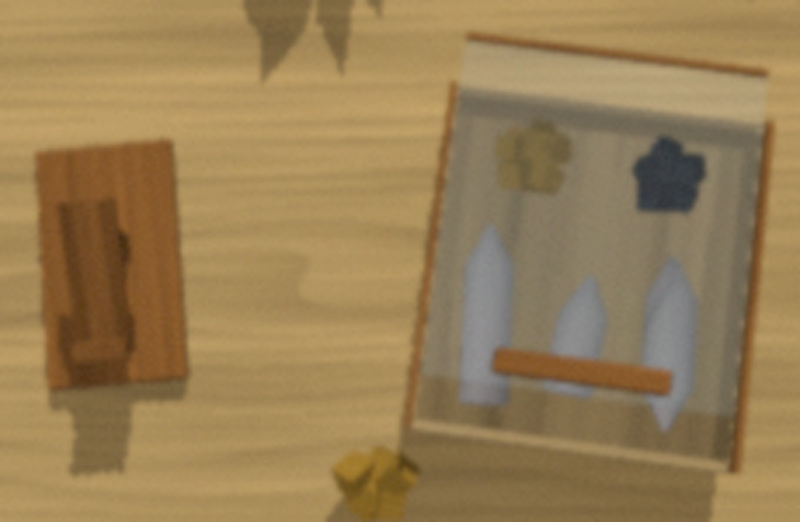

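View pics/z2.png

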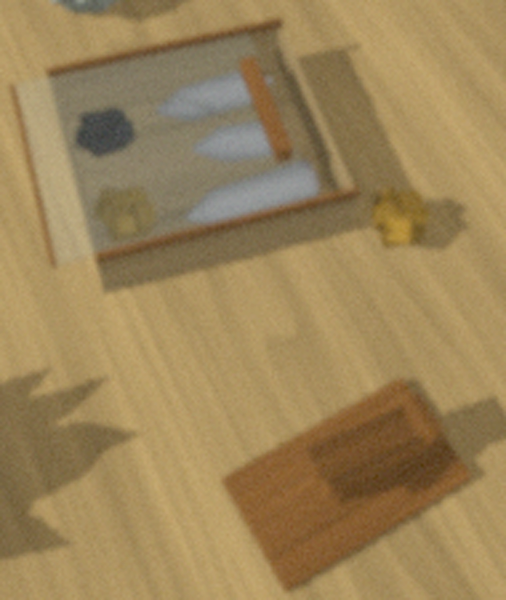

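z1 shows three crystals: at left, tip (490,228) and flat base (483,402), a long one with one point. The middle one (578,335) is short, and the right one (670,345) is double-pointed. The target is the left one, with its tip away from the robot. The cradle's foot stop is at the near end of the stand, about (97,350), so uphill also points away from the robot. z2 agrees with this. Next I'll measure.

```bash
cat > h.py <<'E'
import cv2,numpy as np
from rig import bot
from scipy.spatial.transform import Rotation as R
def snap(n,f=None):
    c=bot.read_camera(n)
    if f: cv2.imwrite(f,c["image"][:,:,::-1])
    return c
def ray(c,uv,z):
    uv=np.atleast_2d(np.array(uv,float));d=np.c_[uv,np.ones(len(uv))]@np.linalg.inv(c["camera_matrix"]).T
    d=d@R.from_euler("xyz",c["attitude"]).as_matrix().T
    p=np.array(c["position"]);return p+d*((z-p[2])/d[:,2])[:,None]
def blobs(c,lo,hi,box,amin=40):
    m=cv2.inRange(cv2.cvtColor(c["image"],cv2.COLOR_RGB2HSV),lo,hi)
    k=np.zeros_like(m);x0,y0,x1,y1=box;k[y0:y1,x0:x1]=m[y0:y1,x0:x1]
    n,l,s,ce=cv2.connectedComponentsWithStats(k)
    return [(np.argwhere(l==i)[:,::-1].astype(np.float32),s[i],ce[i]) for i in range(1,n) if s[i][4]>=amin]
def rect(P): # P Nx3 -> centre, long, short, yaw of long axis
    (cx,cy),(w,h),a=cv2.minAreaRect((P[:,:2]*1000).astype(np.float32))
    if w<h:w,h,a=h,w,a+90
    return np.round([cx,cy,w,h,(a+90)%180-90],1)
E
python3 - <<'E'
from h import *
for n,box in(("top",(215,120,445,270)),("scene",(225,115,415,340))):
    c=snap(n)
    hsv=cv2.cvtColor(c["image"],cv2.COLOR_RGB2HSV)
    for u,v in ([(382,226),(342,180),(431,205),(250,170),(300,180),(360,200),(390,150)] if n=="top" else [(325,158),(330,195),(330,310),(300,230),(320,188)]): print(n,u,v,hsv[v,u])
    for P,s,ce in blobs(c,(0,150,40),(14,255,255),box):
        print(n,s,ce.round(1))
        for z in(.014,.075,.091): print("   ",z,rect(ray(c,P,z)))
E
```

```text
top 382 226 [ 15 168  91]
top 342 180 [18 94 92]
top 431 205 [ 15 165  82]
top 250 170 [ 15 171  94]
top 300 180 [ 19 118 117]
top 360 200 [105   6  85]
top 390 150 [ 20  78 101]
top [228 175  25  28 231] [240.3 189.2]
    0.014 [601.7 247.4  93.   62.1  16.8]
    0.075 [590.7 231.4  87.7  58.6  16.8]
    0.091 [587.8 227.3  86.3  57.7  16.8]
top [231 212  22  18 103] [239.2 219.7]
    0.014 [509.6 243.   57.2  47.5 -32.2]
    0.075 [503.9 227.3  54.   44.8 -32.2]
    0.091 [502.3 223.2  53.1  44.1 -32.2]
scene 325 158 [ 17 173  90]
scene 330 195 [ 15 117  70]
scene 330 310 [ 16 146  94]
scene 300 230 [ 20 108 116]
scene 320 188 [120   3 102]
```

```bash
python3 - <<'E'
from h import *
for n,box in(("top",(215,120,445,270)),("scene",(225,115,415,340))):
    c=snap(n)
    c["image"]=cv2.bilateralFilter(c["image"],5,30,3)
    for P,s,ce in blobs(c,(8,135,30),(18,255,255),box,25):
        print(n,s,ce.round(1))
        for z in(.014,.073,.091): print("   ",z,rect(ray(c,P,z)))
E
```

```text
top [350 129  85  13 193] [392.5 135.1]
    0.014 [ 760.  -213.9  255.1    7.4   81.6]
    0.073 [ 740.6 -203.9  241.     7.    81.6]
    0.091 [ 734.7 -200.8  236.7    6.9   81.6]
top [331 144  15  99 223] [337.5 196.1]
    0.014 [586.9 -48.3 298.5   8.5  -8.2]
    0.073 [577.1 -47.4 282.    8.   -8.2]
    0.091 [574.1 -47.1 277.    7.9  -8.2]
top [425 155  13 101 314] [430.9 207.3]
    0.014 [ 547.4 -321.7  299.8   10.6   -8.6]
    0.073 [ 539.8 -305.8  283.3   10.    -8.6]
    0.091 [ 537.4 -300.9  278.3    9.8   -8.6]
top [ 225  160   45   73 2842] [246.5 196. ]
    0.014 [579.9 225.5 213.1 122.6   4.6]
    0.073 [570.5 211.3 201.3 115.9   4.6]
    0.091 [567.6 206.9 197.7 113.8   4.6]
top [357 221  50  12 322] [382.  226.4]
    0.014 [ 483.7 -174.4  144.3   20.3   81.2]
    0.073 [ 479.6 -166.5  136.3   19.2   81.2]
    0.091 [ 478.3 -164.1  133.9   18.9   81.2]
scene [312 123  18   4  36] [321.6 124.6]
    0.014 [ 410.7 -336.9   59.7   11.6   -9.7]
    0.073 [ 436.2 -285.    55.7   10.9   -9.7]
    0.091 [ 444.  -269.1   54.5   10.6   -9.7]
scene [316 138  18  36 206] [324.8 155.3]
    0.014 [ 455.9 -214.1  151.9   18.9   81.6]
    0.073 [ 478.5 -170.3  141.9   17.7   81.6]
    0.091 [ 485.4 -156.9  138.9   17.3   81.6]
scene [346 186  13   5  35] [351.6 188.2]
    0.014 [437.9 -60.8  39.   11.2 -15.5]
    0.073 [461.7 -27.1  36.5  10.5 -15.5]
    0.091 [468.9 -16.8  35.7  10.3 -15.5]
scene [261 203  34  10  75] [276.1 207.8]
    0.014 [666.4 -93.5  99.    9.1  -8.7]
    0.073 [675.1 -57.6  92.5   8.5  -8.7]
    0.091 [677.8 -46.6  90.5   8.3  -8.7]
scene [ 309  257   93   79 3895] [354.5 295.5]
    0.014 [583.  229.7 215.2 121.7   4.5]
    0.073 [597.2 244.4 201.1 113.7   4.5]
    0.091 [601.5 248.9 196.8 111.2   4.5]
```

```bash
cat >> h.py <<'E'
def plan(pos,rpy=None):
    o=bot.get_obs();r=R.from_euler("xyz",o["tcp_rot"])
    print("shift shares",(r.inv().apply(np.array(pos)-o["tcp_pos"])/.25).round(4))
    if rpy is not None: print("turn shares",((r.inv()*R.from_euler("xyz",rpy)).as_rotvec()/.5).round(4))
E
python3 -m jog '[[0,0,0,0,0,-0.213],[0,0,0,0,0,-0.213]]' 0; python3 -c "
from h import *
plan([.435,-.158,.2],[np.pi,0,np.pi-.147])"
```

```text
t: 0.47
tcp_pos: [0.2287, 0.6084, 0.2407]
tcp_rot: [-3.141, 0.0, 3.0]
ft_force: [0.2, -0.2, -0.6]
grip_width: 0.0826
grip_force: 0.0
shift shares [-1.2502 -2.9179  0.1632]
turn shares [-0.0003  0.0003  0.0103]
```

```bash
python3 -m jog '[[-0.062,-0.145,0,0,0,0],[-0.062,-0.145,0,0,0,0],[-0.062,-0.145,0,0,0,0],[-0.062,-0.145,0,0,0,0],[-0.062,-0.145,0,0,0,0],[-0.062,-0.145,0,0,0,0],[-0.062,-0.145,0,0,0,0],[-0.062,-0.145,0,0,0,0],[-0.062,-0.145,0,0,0,0],[-0.062,-0.145,0,0,0,0],[-0.062,-0.145,0,0,0,0],[-0.062,-0.145,0,0,0,0],[-0.062,-0.145,0,0,0,0],[-0.062,-0.145,0,0,0,0],[-0.062,-0.145,0,0,0,0],[-0.062,-0.145,0,0,0,0],[-0.062,-0.145,0,0,0,0],[-0.062,-0.145,0,0,0,0],[0,0,0,0,0,0],[0,0,0,0,0,0]]'; python3 -c "
from h import *
plan([.435,-.158,.09],[np.pi,0,np.pi-.147]);print(bot.get_obs()['joints'].round(2))"
```

```text
t: 2.13
tcp_pos: [0.4096, -0.0798, 0.2408]
tcp_rot: [-3.142, 0.0, 2.99]
ft_force: [-1.1, 0.7, -0.5]
grip_width: 0.0003
grip_force: 0.0
shift shares [-0.1477 -0.2936  0.6032]
turn shares [-0.0001  0.0005 -0.0097]
[ 0.06  0.05  0.07  2.11 -0.    0.98  1.55]
```

```bash
python3 -m jog '[[-0.05,-0.1,0,0,0,0],[-0.05,-0.1,0,0,0,0],[-0.05,-0.1,0.05,0,0,0],[0,0,0.15,0,0,0],[0,0,0.15,0,0,0],[0,0,0.15,0,0,0],[0,0,0.1,0,0,0],[0,0,0,0,0,0],[0,0,0,0,0,0]]'; python3 -c "
from h import *
plan([.608,-.184,.09],[np.pi,0,np.pi-.147])
snap('scene','pics/s1.png')"
```

```text
t: 2.88
tcp_pos: [0.4345, -0.1558, 0.0899]
tcp_rot: [3.14, -0.004, 2.997]
ft_force: [0.4, -0.8, 0.1]
grip_width: 0.0004
grip_force: 0.0
shift shares [-0.7029 -0.0114 -0.0028]
turn shares [ 0.0023 -0.0074  0.0041]
```

View pics/s1.png

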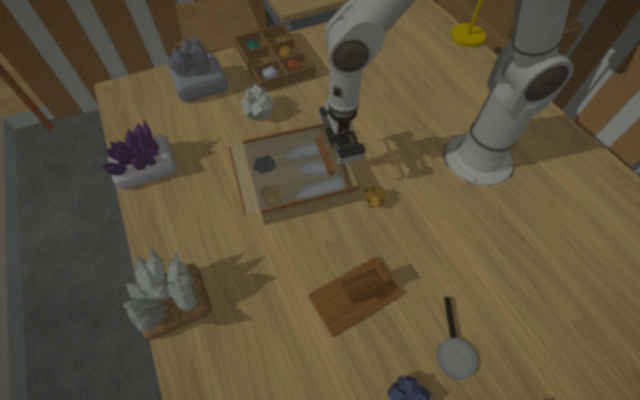

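The closed gripper is at (345,150), just robot-side of the cleat at (325,157), so I'll push now.

```bash
python3 -m jog '[[-0.03,0,0,0,0,0],[-0.03,0,0,0,0,0],[-0.03,0,0,0,0,0],[-0.03,0,0,0,0,0],[-0.04,0,0,0,0,0],[-0.05,0,0,0,0,0],[-0.05,0,0,0,0,0],[-0.05,0,0,0,0,0],[-0.05,0,0,0,0,0],[-0.05,0,0,0,0,0],[-0.05,0,0,0,0,0],[-0.05,0,0,0,0,0],[-0.05,0,0,0,0,0],[-0.05,0,0,0,0,0],[-0.04,0,0,0,0,0],[-0.03,0,0,0,0,0],[0,0,0,0,0,0],[0,0,0,0,0,0],[0,0,0,0,0,0]]'
```

```text
t: 4.52
tcp_pos: [0.6036, -0.1825, 0.0906]
tcp_rot: [-3.142, 0.0, 2.995]
ft_force: [0.1, -0.0, 0.1]
grip_width: 0.0005
grip_force: 0.0
```

```bash
python3 -m jog '[[0.08,0,0,0,0,0],[0.1,0,-0.1,0,0,0],[0.1,0.05,-0.1,0,0,0],[0.1,0.1,-0.1,0,0,0],[0.1,0.1,-0.1,0,0,0],[0.1,0.12,-0.1,0,0,0],[0.05,0.13,-0.05,0,0,0],[0,0.15,0,0,0,0],[0,0.15,0,0,0,0],[0,0,0,0,0,0],[0,0,0,0,0,0]]' 0.75; python3 - <<'E'
from h import *
for n,box in(("top",(320,120,445,270)),("scene",(225,115,370,240))):
    c=snap(n,f"pics/{n}2.png")
    im=c["image"]; c["image"]=cv2.bilateralFilter(im,5,30,3)
    for P,s,ce in blobs(c,(8,135,30),(18,255,255),box,60):
        print(n,'cleat?',s, rect(ray(c,P,.091)))
    for P,s,ce in blobs(c,(85,15,60),(140,140,255),box,60):
        print(n,s,ce.round(1), rect(ray(c,P,.028)), rect(ray(c,P,.036)))
a=cv2.imread("pics/top2.png")[120:270,320:445];b=cv2.imread("pics/scene2.png")[115:235,225:370]
A=cv2.resize(a,(375,450),interpolation=cv2.INTER_CUBIC);B=cv2.resize(b,(425,352),interpolation=cv2.INTER_CUBIC)
o=np.zeros((450,800,3),np.uint8);o[:,:375]=A;o[:352,375:]=B
cv2.imwrite("pics/z3.png",cv2.convertScaleAbs(o,alpha=1.5))
E
```

```text
t: 5.43
tcp_pos: [0.4807, 0.0355, 0.2242]
tcp_rot: [3.141, 0.001, 3.0]
ft_force: [-0.4, -0.6, 0.5]
grip_width: 0.0671
grip_force: 0.0
top cleat? [335 144  11  62 153] [624.3 -55.2 175.3   8.3  -8.4]
top cleat? [425 155  13 101 355] [ 537.5 -300.6  278.3   10.3   -8.5]
top cleat? [363 167  51  14 396] [ 625.  -186.   139.8   23.7   80.9]
scene cleat? [286 123  43  10  77] [ 487.1 -276.8  133.6    9.3   -8.8]
scene cleat? [269 148  14  38 193] [ 631.7 -179.5  139.6   15.1   82.2]
scene cleat? [262 201  42  12  83] [664.1 -45.9 112.8   7.7  -7.8]
```

View pics/z3.png

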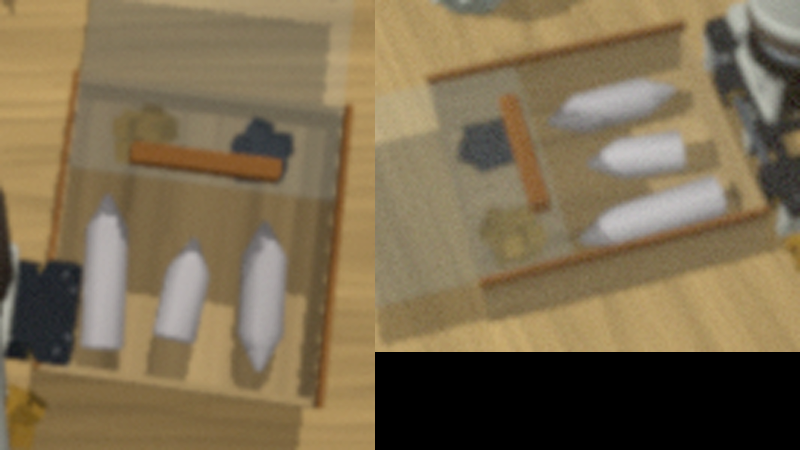

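z3 shows the lid open, with the cleat at crop (205,160), and the long crystal clear: tip (108,198), base (103,348). The gripper only covers part of the wall. Now to segment the crystal.

```bash
python3 - <<'E'
from h import *
cc=np.array([.5585,-.1766]);th=-np.radians(8.45);Rc=np.array([[np.cos(th),-np.sin(th)],[np.sin(th),np.cos(th)]])
for n,box in(("top",(340,180,425,250)),("scene",(280,140,350,205))):
    c=snap(n); c["image"]=cv2.bilateralFilter(c["image"],5,30,3)
    for P,s,ce in blobs(c,(0,0,75),(180,48,255),box,100):
        W=ray(c,P,.028); r=rect(W)
        print(n,s,ce.round(1), r, 'in crate',((r[:2]/1000-cc)@Rc*1000).round(1))
        a=np.radians(r[4]);u=(W[:,:2]*1000-r[:2])@[np.cos(a),np.sin(a)];v=(W[:,:2]*1000-r[:2])@[-np.sin(a),np.cos(a)]
        print('  width profile',[(k,v[(u>=k)&(u<k+12)].min().round(),v[(u>=k)&(u<k+12)].max().round()) for k in range(-84,84,12) if ((u>=k)&(u<k+12)).any()])
E
```

```text
top [347 186  15  50 594] [354.5 213. ] [529.8 -95.8 144.8  39.2  -3.7] in crate [-40.3  75.7]
  width profile [(-84, np.float64(10.0), np.float64(16.0)), (-72, np.float64(-19.0), np.float64(19.0)), (-60, np.float64(-18.0), np.float64(20.0)), (-48, np.float64(-18.0), np.float64(17.0)), (-36, np.float64(-17.0), np.float64(18.0)), (-24, np.float64(-20.0), np.float64(16.0)), (-12, np.float64(-19.0), np.float64(16.0)), (0, np.float64(-19.0), np.float64(20.0)), (12, np.float64(-18.0), np.float64(17.0)), (24, np.float64(-18.0), np.float64(18.0)), (36, np.float64(-17.0), np.float64(18.0)), (48, np.float64(-11.0), np.float64(13.0)), (60, np.float64(-7.0), np.float64(8.0)), (72, np.float64(-1.0), np.float64(2.0))]
top [400 197  15  46 533] [407. 219.] [ 502.2 -246.5  131.    40.3   -2.4] in crate [-45.4 -77.4]
  width profile [(-72, np.float64(-0.0), np.float64(8.0)), (-60, np.float64(-9.0), np.float64(14.0)), (-48, np.float64(-14.0), np.float64(20.0)), (-36, np.float64(-17.0), np.float64(20.0)), (-24, np.float64(-17.0), np.float64(20.0)), (-12, np.float64(-20.0), np.float64(20.0)), (0, np.fl
[... 1995 characters left out ...]
  23 591] [321.2 186.9] [530.3 -96.9 152.9  47.1  -5. ] in crate [-39.6  74.7]
  width profile [(-84, np.float64(-23.0), np.float64(17.0)), (-72, np.float64(-24.0), np.float64(23.0)), (-60, np.float64(-23.0), np.float64(23.0)), (-48, np.float64(-24.0), np.float64(24.0)), (-36, np.float64(-23.0), np.float64(23.0)), (-24, np.float64(-23.0), np.float64(22.0)), (-12, np.float64(-24.0), np.float64(21.0)), (0, np.float64(-23.0), np.float64(21.0)), (12, np.float64(-23.0), np.float64(21.0)), (24, np.float64(-23.0), np.float64(20.0)), (36, np.float64(-20.0), np.float64(20.0)), (48, np.float64(-16.0), np.float64(18.0)), (60, np.float64(-9.0), np.float64(13.0)), (72, np.float64(-2.0), np.float64(9.0))]
```

```bash
python3 -c "
from h import *
plan([.519,-.0968,.11],[np.pi,0,np.pi-.073])"
```

```text
shift shares [-0.2287 -0.4836  0.4546]
turn shares [-0.0012 -0.0008 -0.1524]
```

```bash
python3 -m jog '[[-0.057,-0.12,0.02,0,0,0],[-0.057,-0.12,0.05,0,0,0],[-0.057,-0.12,0.09,0,0,0],[-0.057,-0.12,0.1,0,0,0],[0,0,0.1,0,0,-0.077],[0,0,0.09,0,0,-0.077],[0,0,0,0,0,0],[0,0,0,0,0,0],[0,0,0,0,0,0],[0,0,0,0,0,0]]' 0.587; python3 -c "
from h import *
plan([.519,-.0968,.0315],[np.pi,0,np.pi-.073])"
```

```text
t: 6.47
tcp_pos: [0.5209, -0.0943, 0.113]
tcp_rot: [-3.142, 0.003, 3.071]
ft_force: [0.6, -0.3, -0.4]
grip_width: 0.0541
grip_force: 0.0
shift shares [ 0.0077 -0.0105  0.3258]
turn shares [-0.0002  0.0057  0.005 ]
```

```bash
python3 -m jog '[[0.007,-0.01,0.03,0,0,0],[0,0,0.05,0,0,0],[0,0,0.05,0,0,0],[0,0,0.05,0,0,0],[0,0,0.05,0,0,0],[0,0,0.04,0,0,0],[0,0,0.03,0,0,0],[0,0,0.018,0,0,0],[0,0,0,0,0,0],[0,0,0,0,0,0],[0,0,0,0,0,0]]'; python3 -c "
from h import *
plan([.519,-.0968,.0315],[np.pi,0,np.pi-.073])"
```

```text
t: 7.38
tcp_pos: [0.5182, -0.0966, 0.0323]
tcp_rot: [-3.142, 0.001, 3.072]
ft_force: [0.6, 0.2, 1.5]
grip_width: 0.054
grip_force: 0.0
shift shares [-0.0031 -0.0006  0.0032]
turn shares [-0.0001  0.002   0.0064]
```

Positioned with no contact, so I'll close and lift.

```bash
python3 -m jog '[[0,0,0,0,0,0],[0,0,0,0,0,0],[0,0,0,0,0,0],[0,0,0,0,0,0],[0,0,0,0,0,0],[0,0,0,0,0,0],[0,0,0,0,0,0]]' 0.3 && python3 -m jog '[[0,0,-0.01,0,0,0],[0,0,-0.02,0,0,0],[0,0,-0.02,0,0,0],[0,0,-0.03,0,0,0],[0,0,-0.04,0,0,0],[0,0,-0.05,0,0,0],[0,0,-0.06,0,0,0],[0,0,-0.08,0,0,0],[0,0,-0.08,0,0,0],[0,0,-0.08,0,0,0],[0,0,-0.08,0,0,0],[0,0,-0.06,0,0,0],[0,0,-0.03,0,0,0],[0,0,0,0,0,0],[0,0,0,0,0,0],[0,0,0,0,0,0]]'
```

```text
t: 7.97
tcp_pos: [0.5182, -0.0961, 0.0322]
tcp_rot: [3.141, 0.001, 3.072]
ft_force: [-0.4, 1.9, 5.7]
grip_width: 0.0399
grip_force: 30.0
t: 9.3
tcp_pos: [0.5168, -0.0963, 0.1908]
tcp_rot: [3.141, -0.002, 3.072]
ft_force: [0.7, 0.7, -4.5]
grip_width: 0.0398
grip_force: 30.0
```

```bash
python3 - <<'E'
from h import *
o=bot.get_obs();r=R.from_euler("xyz",o["tcp_rot"]);zc=o["tcp_pos"][2]-.0038
for n,box in(("top",(320,150,430,290)),("scene",(230,110,420,260))):
    c=snap(n,f"pics/{n}4.png"); c["image"]=cv2.bilateralFilter(c["image"],5,30,3)
    for P,s,ce in blobs(c,(0,0,75),(180,48,255),box,60):
        W=ray(c,P,zc); T=r.inv().apply(W-o["tcp_pos"])*1000
        print(n,s,ce.round(1),rect(W),'tool',T.min(0).round(),T.max(0).round())
a=cv2.imread("pics/top4.png")[140:280,300:440];b=cv2.imread("pics/scene4.png")[90:230,240:440]
A=cv2.resize(a,(400,400),interpolation=cv2.INTER_CUBIC);B=cv2.resize(b,(400,280),interpolation=cv2.INTER_CUBIC)
q=np.zeros((400,800,3),np.uint8);q[:,:400]=A;q[:280,400:]=B
cv2.imwrite("pics/z4.png",cv2.convertScaleAbs(q,alpha=1.5))
E
```

```text
top [ 331  150   84  140 9673] [374.6 222.2] [ 486.2 -140.3  358.7  180.9   -8.4] tool [-150. -137.    3.] [199.  57.   4.]
scene [243 110  29   9 171] [256.5 112.8] [ 630.2 -298.7   78.8   31.4  -25. ] tool [-160. -223.    3.] [ -85. -173.    4.]
scene [308 110  13  22 131] [314.3 120.7] [ 491.7 -208.9   86.    23.5   85.1] tool [   5. -157.    4.] [ 29. -71.   4.]
scene [ 285  142   67   34 1015] [311.3 159.4] [549.7 -80.1 158.9 105.2 -47.7] tool [-102.  -43.    4.] [60. 67.  4.]
```

View pics/z4.png

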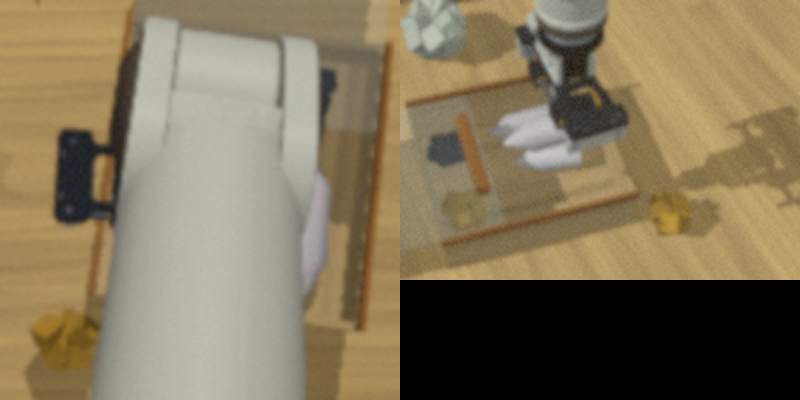

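```bash
cat >> h.py <<'E'
A,PSI=.32,np.radians(4.55)
Xc=np.array([np.cos(A)*np.cos(PSI),np.cos(A)*np.sin(PSI),np.sin(A)]);Yc=np.array([-np.sin(PSI),np.cos(PSI),0]);Zc=np.cross(Xc,Yc)
RT=R.from_matrix(np.c_[-Xc,Yc,-Zc]).as_euler("xyz")
OC=np.array([.5817,.2276,.0])+np.array([-.07*np.cos(PSI),-.07*np.sin(PSI),.05])
def tgt(base_x,up,b=.0632): return OC+Xc*(base_x+b)+Zc*(.0238+up)
E
python3 -c "
from h import *
t=tgt(.006,.07);print(OC,t,RT);plan(t,RT)"
```

```text
[0.51192061 0.22204697 0.05      ] [0.54798733 0.22491715 0.16080629] [ 3.14159265  0.32       -3.06218017]
shift shares [-0.0356  1.2905  0.1189]
turn shares [-0.0471 -0.644  -0.296 ]
```

```bash
python3 -m jog '[[0,0.03,0,0,0,0],[0,0.06,0,0,0,0],[0,0.1,0,0,0,0],[0,0.12,0,0,0,0],[0,0.12,0,0,0,0],[0,0.12,0,0,0,0],[0,0.12,0,0,0,0],[0,0.12,0,0,0,0],[0,0.12,0,0,0,0],[0,0.12,0,0,0,0],[-0.01,0.12,0,0,0,0],[-0.01,0.1,0,0,0,0],[-0.01,0.04,0,0,0,0],[0,0,0,0,0,0]]' && python3 -m jog '[[0,0,0,-0.008,-0.107,-0.049],[0,0,0,-0.008,-0.107,-0.049],[0,0,0,-0.008,-0.107,-0.049],[0,0,0,-0.008,-0.107,-0.049],[0,0,0,-0.008,-0.107,-0.049],[0,0,0,-0.008,-0.107,-0.049],[0,0,0,0,0,0],[0,0,0,0,0,0],[0,0,0,0,0,0]]'; python3 - <<'E'
from h import *
t=tgt(.006,.07);plan(t,RT)
for n in("top","scene"): snap(n,f"pics/{n}5.png")
a=cv2.imread("pics/top5.png")[140:280,190:330];b=cv2.imread("pics/scene5.png")[200:340,270:470]
A_=cv2.resize(a,(400,400),interpolation=cv2.INTER_CUBIC);B=cv2.resize(b,(400,280),interpolation=cv2.INTER_CUBIC)
q=np.zeros((400,800,3),np.uint8);q[:,:400]=A_;q[:280,400:]=B
cv2.imwrite("pics/z5.png",cv2.convertScaleAbs(q,alpha=1.5))
E
```

```text
t: 10.57
tcp_pos: [0.5469, 0.2295, 0.191]
tcp_rot: [3.14, -0.001, 3.077]
ft_force: [1.0, -0.4, -5.2]
grip_width: 0.04
grip_force: 30.0
t: 11.32
tcp_pos: [0.548, 0.224, 0.1918]
tcp_rot: [-3.142, 0.32, -3.065]
ft_force: [1.0, 0.2, -3.5]
grip_width: 0.0401
grip_force: 30.0
shift shares [0.0387 0.0035 0.1179]
turn shares [-0.0017  0.0006 -0.0049]
```

View pics/z5.png

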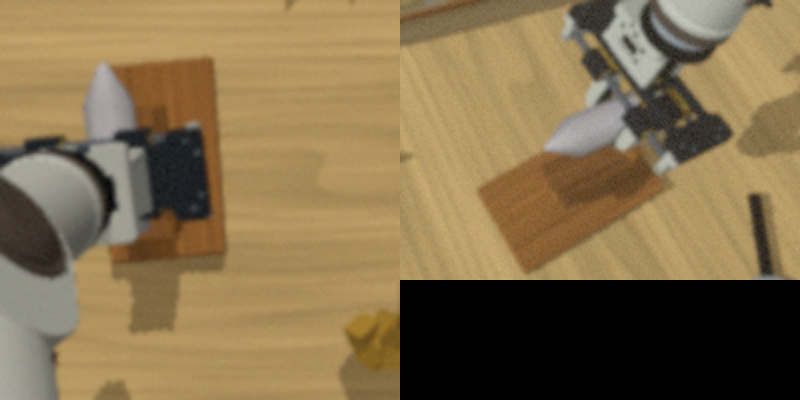

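z5 shows the crystal held firmly, its tip at about (225.7,161.7) in the top view and (342.5,275) in the scene view, above the stand. I'll use the tip and the robot's own pose to check the camera bias and correct the cradle position.

```bash
python3 - <<'E'
from h import *
o=bot.get_obs();r=R.from_euler("xyz",o["tcp_rot"])
tip=o["tcp_pos"]+r.apply([-.0868,0,.0038]);print("expected tip",tip.round(4))
for n,box in(("top",(205,140,260,190)),("scene",(335,250,385,285))):
    c=snap(n);c["image"]=cv2.bilateralFilter(c["image"],5,30,3)
    for P,s,ce in blobs(c,(0,0,75),(180,60,255),box,60):
        H=cv2.convexHull(P.astype(np.float32))[:,0]
        W=ray(c,P,tip[2]);T=(W-tip)
        e=P[np.argmax(W[:,0])] if n=="top" else P[np.argmin(P[:,0])]
        # axis by width midpoints along the prism / cone
        u=(ray(c,P,tip[2])[:,:2]-tip[:2])@Xc[:2]
        print(n,s,"tip px",e,"at",ray(c,e,tip[2]).round(4))
    for P,s,ce in blobs(c,(8,135,30),(18,255,255),(215,150,275,240) if n=="top" else (300,250,415,345),300):
        print("  stand",s,rect(ray(c,P,.014)))
        hull=cv2.convexHull(P)[:,0]; W=ray(c,hull,.014)*1000
        d=(W[:,:2]-[581.7,227.6]);x=d@[np.cos(PSI),np.sin(PSI)];y=d@[-np.sin(PSI),np.cos(PSI)]
        print("  extents x",x.min().round(1),x.max().round(1),"y",y.min().round(1),y.max().round(1))
E
```

```text
expected tip [0.6319 0.2308 0.2158]
top [219 162  18  28 342] tip px [225. 162.] at [[0.6319 0.2318 0.2158]]
  stand [ 228  160   42   73 1400] [580.4 223.9 212.8 122.1   3.8]
  extents x -108.4 104.4 y -63.4 58.7
scene [342 250  43  28 808] tip px [342. 273.] at [[0.6368 0.2302 0.2158]]
  stand [ 309  274   93   62 3293] [584.6 230.4 212.  121.3   4.1]
  extents x -102.9 108.8 y -58.7 63.1
```

The two stand measurements agree once I allow for the visible side faces: centre ≈ (581.2, 227.7), which matches what I used. Descending.

```bash
python3 -m jog '[[0.013,0.001,0.03,0,0,0],[0.013,0.001,0.04,0,0,0],[0.013,0.001,0.05,0,0,0],[0,0,0.05,0,0,0],[0,0,0.05,0,0,0],[0,0,0.05,0,0,0],[0,0,0.04,0,0,0],[0,0,0.03,0,0,0],[0,0,0.02,0,0,0],[0,0,0,0,0,0],[0,0,0,0,0,0],[0,0,0,0,0,0]]'; python3 -c "
from h import *
plan(tgt(.006,0),RT);print(bot.get_obs()['ft_force'])"
```

```text
t: 12.52
tcp_pos: [0.567, 0.2272, 0.1038]
tcp_rot: [3.141, 0.322, -3.063]
ft_force: [0.1, -0.2, -4.4]
grip_width: 0.04
grip_force: 30.0
shift shares [ 0.0011 -0.0031  0.0395]
turn shares [ 0.0005  0.0046 -0.0018]
[ 0.06955669 -0.15123891 -4.39309854]
```

```bash
python3 -m jog '[[0.001,-0.003,0.008,0,0,0],[0,0,0.008,0,0,0],[0,0,0.004,0,0,0],[0,0,0.004,0,0,0],[0,0,0,0,0,0],[0,0,0,0,0,0]]'; python3 -m jog '[[0,0,0.004,0,0,0],[0,0,0.004,0,0,0],[0,0,0,0,0,0],[0,0,0,0,0,0]]'; python3 -c "
from h import *
plan(tgt(.006,0),RT);print(bot.get_obs()['ft_force'])"
```

```text
t: 13.02
tcp_pos: [0.5684, 0.2264, 0.0975]
tcp_rot: [3.141, 0.322, -3.063]
ft_force: [0.9, 0.7, -4.5]
grip_width: 0.0395
grip_force: 30.0
t: 13.35
tcp_pos: [0.5691, 0.2264, 0.0955]
tcp_rot: [3.142, 0.321, -3.063]
ft_force: [-0.9, 0.4, -4.1]
grip_width: 0.0399
grip_force: 30.0
shift shares [-0.0019  0.0009  0.0056]
turn shares [-0.0004  0.0029 -0.0016]
[-0.93698322  0.41657878 -4.05205013]
```

```bash
python3 -m jog '[[0.004,0,0,0,0,0],[0.004,0,0,0,0,0],[0,0,0,0,0,0],[0,0,0,0,0,0]]'; for i in 1 2 3 ; do :; done; python3 -m jog '[[0.004,0,0,0,0,0],[0.002,0,0,0,0,0],[0,0,0,0,0,0],[0,0,0,0,0,0]]';python3 -c "
from h import *
plan(tgt(.0,0),RT);print(bot.get_obs()['ft_force'])"
```

```text
t: 13.68
tcp_pos: [0.567, 0.2263, 0.095]
tcp_rot: [3.141, 0.321, -3.063]
ft_force: [-0.7, 0.3, -5.2]
grip_width: 0.0394
grip_force: 30.0
t: 14.02
tcp_pos: [0.5657, 0.2261, 0.0945]
tcp_rot: [3.141, 0.322, -3.063]
ft_force: [0.0, -0.3, -3.9]
grip_width: 0.0397
grip_force: 30.0
shift shares [0.0081 0.0007 0.0059]
turn shares [-0.0003  0.003  -0.0017]
[ 0.02155593 -0.27589539 -3.91146158]
```

Still free, so I'll slide on in 0.5 mm steps.

```bash
python3 -m jog '[[0.002,0,0,0,0,0],[0.002,0,0,0,0,0],[0,0,0,0,0,0]]' | grep -E "pos|ft"; python3 -m jog '[[0.002,0,0,0,0,0],[0.002,0,0,0,0,0],[0,0,0,0,0,0]]'| grep -E "pos|ft"
```

```text
tcp_pos: [0.5647, 0.226, 0.0942]
ft_force: [-0.2, 1.2, -5.0]
tcp_pos: [0.5637, 0.226, 0.0938]
ft_force: [-0.3, -0.6, -4.4]
```

```bash
python3 -m jog '[[0.002,0,0,0,0,0],[0,0,0,0,0,0]]' | grep -E "pos|ft"; python3 -m jog '[[0.002,0,0,0,0,0],[0,0,0,0,0,0]]'| grep -E "pos|ft"
```

```text
tcp_pos: [0.5633, 0.226, 0.0937]
ft_force: [-0.6, -0.7, -4.2]
tcp_pos: [0.5629, 0.2259, 0.0936]
ft_force: [0.5, 0.3, -5.6]
```

```bash
python3 -m jog '[[0.002,0,0,0,0,0],[0,0,0,0,0,0]]' | grep -E "pos|ft"; python3 -m jog '[[0.002,0,0,0,0,0],[0,0,0,0,0,0]]'| grep -E "pos|ft"
```

```text
tcp_pos: [0.5624, 0.2258, 0.0934]
ft_force: [0.1, 0.0, -3.5]
tcp_pos: [0.5621, 0.2259, 0.0933]
ft_force: [-0.1, 0.3, -4.3]
```

```bash
python3 -m jog '[[0.002,0,0,0,0,0],[0,0,0,0,0,0]]' | grep -E "pos|ft"; python3 -m jog '[[0.002,0,0,0,0,0],[0,0,0,0,0,0]]'| grep -E "pos|ft"
```

```text
tcp_pos: [0.562, 0.2259, 0.0934]
ft_force: [1.0, -0.5, -4.3]
tcp_pos: [0.5619, 0.2259, 0.0935]
ft_force: [3.3, -0.2, -3.5]
```

The stop has been reached (fx rose and the motion stalled). I'll ease off slightly and lower.

```bash
python3 -m jog '[[-0.004,0,0.002,0,0,0],[0,0,0.002,0,0,0],[0,0,0,0,0,0]]' | grep -E "pos|ft"; python3 -m jog '[[0,0,0.002,0,0,0],[0,0,0,0,0,0]]'| grep -E "pos|ft"; python3 -c "
from h import *
plan(tgt(.0,0),RT)"
```

```text
tcp_pos: [0.5623, 0.226, 0.0924]
ft_force: [1.7, -0.5, -3.7]
tcp_pos: [0.5623, 0.2259, 0.0923]
ft_force: [-2.6, -1.0, 3.5]
shift shares [-0.0076  0.0005  0.0019]
turn shares [-0.0003  0.0033 -0.0018]
```

Floor contact: the reaction of about 8 N is square to the groove, with no side force. Releasing, then retreating along tool −z.

```bash
python3 -m jog '[[0,0,0,0,0,0],[0,0,0,0,0,0],[0,0,0,0,0,0],[0,0,0,0,0,0],[0,0,0,0,0,0]]' 0.6; python3 -m jog '[[0,0,-0.02,0,0,0],[0,0,-0.04,0,0,0],[0,0,-0.06,0,0,0],[0,0,-0.1,0,0,0],[0,0,-0.12,0,0,0],[0,0,-0.12,0,0,0],[0,0,-0.12,0,0,0],[0.1,0,-0.05,0,0,0],[0.13,0,0,0,0,0],[0.13,0,0,0,0,0],[0.13,0,0,0,0,0],[0.1,0,0,0,0,0],[0,0,0,0,0,0],[0,0,0,0,0,0]]'; python3 - <<'E'
from h import *
cs={n:snap(n,f"pics/{n}6.png") for n in("top","scene")}
for n,box in(("top",(215,140,275,240)),("scene",(310,240,415,330))):
    c=cs[n];c["image"]=cv2.bilateralFilter(c["image"],5,30,3)
    for P,s,ce in blobs(c,(0,0,75),(180,60,255),box,60):print(n,s,ce.round(1),rect(ray(c,P,.09)))
a=cv2.imread("pics/top6.png")[140:280,190:330];b=cv2.imread("pics/scene6.png")[200:340,270:470]
q=np.zeros((400,800,3),np.uint8);q[:,:400]=cv2.resize(a,(400,400),interpolation=cv2.INTER_CUBIC);q[:280,400:]=cv2.resize(b,(400,280),interpolation=cv2.INTER_CUBIC)
cv2.imwrite("pics/z6.png",cv2.convertScaleAbs(q,alpha=1.5))
E
```

```text
t: 16.35
tcp_pos: [0.5626, 0.226, 0.0919]
tcp_rot: [3.141, 0.322, -3.063]
ft_force: [0.9, -0.1, -1.1]
grip_width: 0.0547
grip_force: 0.0
t: 17.52
tcp_pos: [0.3723, 0.2109, 0.1951]
tcp_rot: [3.142, 0.322, -3.061]
ft_force: [1.2, -0.2, 0.1]
grip_width: 0.0549
grip_force: 0.0
top [230 166  20  55 752] [239.4 195. ] [575.8 227.7 155.4  42.9   9. ]
scene [335 264  55  33 937] [362.9 280.4] [ 5.742e+02  2.272e+02  1.432e+02  4.490e+01 -4.000e-01]
```

View pics/z6.png

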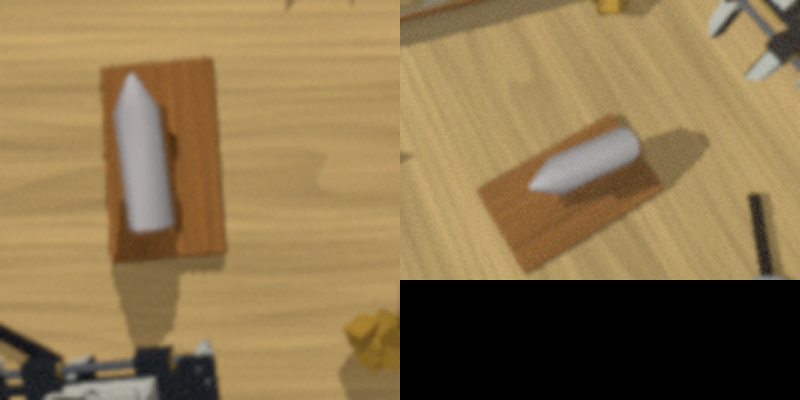

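z6 shows the crystal lying in the cradle: top-view tip (132,72), base edge about (152,229), with the foot stop just below it; the scene view agrees. One numeric check of its direction and end position before handing in.

```bash
python3 - <<'E'
from h import *
M=np.c_[Xc,Yc,Zc]
def cr(p): return ((np.ravel(p)-OC)@M*1000).round(1)
for n,box in(("top",(215,140,275,240)),("scene",(310,240,415,330))):
    c=snap(n);c["image"]=cv2.bilateralFilter(c["image"],5,30,3)
    P=max(blobs(c,(0,0,75),(180,60,255),box,60),key=lambda b:b[1][4])[0]
    # intersect pixel rays with the cradle's plane z=20 (through the axis), using two horizontal planes
    a,b=ray(c,P,.0),ray(c,P,.2);d=b-a;k=(.020-(a-OC)@Zc)/(d@Zc);T=((a+d*k[:,None])-OC)@M*1000
    x,y=T[:,0],T[:,1];mid=[(i,((y[(x>=i)&(x<i+8)].min()+y[(x>=i)&(x<i+8)].max())/2).round(1)) for i in range(4,112,12)]
    print(n,"x",x.min().round(1),x.max().round(1),"slope",np.polyfit(*zip(*mid),1).round(4)); print(mid)
print(bot.get_obs()['t'])
E
```

```text
top x -4.5 148.5 slope [-0.0146  1.1361]
[(4, np.float64(0.7)), (16, np.float64(2.0)), (28, np.float64(0.5)), (40, np.float64(0.4)), (52, np.float64(0.1)), (64, np.float64(-0.0)), (76, np.float64(-0.3)), (88, np.float64(-0.3)), (100, np.float64(0.3))]
scene x -13.5 153.8 slope [-0.0014  0.9056]
[(4, np.float64(0.5)), (16, np.float64(1.3)), (28, np.float64(1.1)), (40, np.float64(0.9)), (52, np.float64(0.8)), (64, np.float64(0.7)), (76, np.float64(0.4)), (88, np.float64(0.7)), (100, np.float64(1.1))]
17.7167
```

```bash
python3 -c "
from rig import bot
print(bot.hand_in())"
```

```text
the job is handed in; nothing more can be done
None
```

I handed the job in with the lid about 190 mm open and the long crystal lying point uphill in the cradle, along the groove to within about 0.015 rad and under 1 mm from the foot stop by my own measurements; the hand-in returned no verdict.

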